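# Load the sloped spice tray and push the end stop snug

## Task

Stand the red-lidded tin in the sloped tray and slide it down until you feel it press into the sprung back stop at the low end, then put in the yellow-lidded tin above it and slide it down until it presses against the red one. After that, push the blue sliding end stop down against the yellow tin until the row pushes back and the back stop's spring gives a little, so that both tins stay lightly squeezed when you let go; do not crush them, and leave the green and blue tins, the mortar and the jar where they are.

Things in the scene. Friction and masses are not known exactly. Their poses are not given: they have to be found in the camera images.
- tray: sloped beech tray, fixed, 340 x 84 mm, 68 mm clear between side lips 10 mm high, ends open. Origin: centre of the floor's upper surface (floor y -170 to +170 mm). y points down the slope (15 degrees below level), x across, z square to the floor. Tins set on it stay put; pushing one takes about 1 N.
- runner: steel strips along the tray's outsides (origin, axes as tray) carrying the back stop: dark crossbar with sprung cork pad facing upslope, clamped at an UNKNOWN place that is not reported, so feel for it: free pad face at y = +100 to +140 mm. Pad 64 mm wide, 15 to 55 mm above the floor; gives downslope up to 14 mm at 0.7 N per mm and springs back.
- endstop: blue sliding end stop, a T-shaped board moving along tray y only. Origin: its front (downslope) face, centre line, floor level; axes as tray. Board 90 mm wide, 14 mm thick (y -14 to 0), 12 to 60 mm above the floor; tab on top 22 mm wide, up to 84 mm. Starts at tray y -100 to -65 mm; goes to +100.
- endstop_tab (a point): centre of the end stop's tab, 72 mm above the tray floor. The end stop slides with about 7 N of drag, which also holds it where it is left against up to 7 N from the row; pushing with about 12 N in all leaves the row squeezed by some 4 N.
- red_tin_mid (a point): centre (half-way up, on the axis) of the red-lidded tin: round aluminium spice tin, 50 mm diameter, 70 mm tall overall (the upper 17 mm is the painted screw lid, same diameter), about 150 g; stands upright on the plank at the start; z is its axis. Goes in first, at the low end.
- yellow_tin_mid (a point): centre (half-way up, on the axis) of the yellow-lidded tin: round aluminium spice tin, 50 mm diameter, 70 mm tall overall (the upper 17 mm is the painted screw lid, same diameter), about 150 g; stands upright on the plank at the start; z is its axis. Goes in second, above the red one.
- green_tin_mid (a point): centre (half-way up, on the axis) of the green-lidded tin: round aluminium spice tin, 50 mm diameter, 70 mm tall overall (the upper 17 mm is the painted screw lid, same diameter), about 150 g; stands upright on the plank at the start; z is its axis. Leave alone.
- blue_tin_mid (a point): centre (half-way up, on the axis) of the blue-lidded tin: round aluminium spice tin, 50 mm diameter, 70 mm tall overall (the upper 17 mm is the painted screw lid, same diameter), about 150 g; stands upright on the plank at the start; z is its axis. Leave alone.
- plank: fixed cedar plank lying on the work surface, 80 mm (x) by 500 mm (y) by 18 mm thick, origin at the centre of its underside; the four tins stand in a row on it about 120 mm apart, in any order
- mortar_mid (a point): blue ceramic mortar, 104 mm across the rim, 75 mm tall, pestle sticking out to about 115 mm; point on its axis half-way up. Leave alone.
- jar_mid (a point): closed glass jar, 72 mm diameter, 110 mm tall; point at its centre. Leave alone.

How it is judged:
By the outcome, as a careful person would: the job done as asked, in the order asked, and still so for the second after the job is handed in, with the robot touching nothing.
It also fails if it takes over 72 s, if anything falls off the work surface, if the arm or the gripper's body presses on something with over 40 N, if the wrist force passes 120 N, or if a joint passes its speed limit or range.

## Robot

A 7-joint arm with a two-finger parallel gripper is mounted at the origin on the work surface. World frame = base frame: x ahead of the robot, y to its left, z up, the work surface at z = 0. Lengths are in mm, angles in rad, forces in N, time in s.
With the tool pointing down it reaches from about 425 to 875 mm from the base axis. Payload 9.9 kg.
Tool frame: the origin (TCP) lies on the centre line of the jaws, within the pads' length; the fingertips stand 17 mm ahead of it and the grasp point (between the pads) lies 2 mm behind it; z points along the fingers, y is the line along which they close (so a half turn about z gives the same grasp; the last joint's range is limited). The gripper opens to 85 mm and grips with 20 to 120 N. Pads are 22 mm wide; open, the fingers measure 114 mm over their backs; the gripper's body (76 mm by 85 mm) begins 54 mm behind the grasp point. The pads swing forward as they close: fully open they stand 13 mm farther back than shut.
Start: joints at [-1.432, 0.576, 0.025, 1.437, -0.015, 1.129, -0.057], TCP at [149.141, 658.321, 248.289] pointing down, gripper open.
Joint ranges: [-2.76, 2.76], [-0.34, 2.15], [-1.52, 1.57], [0.19, 2.46], [-1.09, 4.23], [0.17, 1.99], [-2.82, 2.82]. Speed limits (rad/s): [2.22, 2.22, 3.01, 3.01, 3.14, 3.14, 3.14].

## Interface

Orientations are given as a rotation vector (axis times angle).
In Python, from bench import telemetry, imaging, bot gives the robot as it stands.
- The arm moves only by the tool play_rows, never from a script. Its argument "deltas" is a list of rows, each an object with "jaw": the closure, from 0 (fully open) to 1 (shut); "offset": the shift along the tool's x, y, z normalised to -1 to 1, where 1 is 0.075 m, a list of three; "dr": the turn, a rotation vector about the tool's x, y, z normalised to -1 to 1, where 1 is 45 degrees, a list of three. In form: [{"jaw": jaw, "offset": [tx, ty, tz], "dr": [rx, ry, rz]}, ...]. A call has 1 to 8 rows; each row shifts and turns the commanded pose from where the row before left it, along the tool's axes as they then stand; what a row does not reach is not made up. A row lasts 1/12 s, in which the tool goes at most 41.7 mm and 7.16 degrees, less where a joint would pass 70% of its speed; a pose out of reach is approached as far as the arm can. A call with a number of a shift or a turn outside -1 to 1 is refused whole. A call with a gripper value outside its range is refused whole. The fingers move at their own pace and stop on an object; "grip_force" is the grip in N (left out, the last holds). Time passes only in rows, so rows that do not move let the fingers close. It gives the time, the measured TCP pose, the force, the opening and the grip force at its end, in the units of the state.
- telemetry.read_state(): the state, without advancing time (a new reading comes with each control period).
- imaging.read_camera(name): name is "side" or "top"; returns the picture (480x640x3 uint8, blue, green, red); there is no depth.
- imaging.calibration(name): a dict with "mtx" (3x3 intrinsics, pixels), "position" and "attitude" of the camera in the world. Camera axes: x right, y up, looking along -z (the intrinsics and any distortion apply to the point x, -y, -z); pixel columns grow to the right and rows downward; lengths in mm; the calibration is good to about 2 mm. A picture is of the moment at which its call begins. calibration takes no time and is no camera call.
- bot.finish_job(): hands the job in; it is judged then, once.
The state is a dict: "t": time; "joint_pos": joint angles; "qd": joint speeds; "effort": joint torques, N m; "ee_pos": TCP position; "tool_rot": TCP orientation; "contact_force": force on the tool from outside, world axes, zero at the start; "torque": the same for the moment, N m; "finger_gap": opening from 0.0 (shut) to 1.0 (fully open); "finger_force": force on a finger pad.
Only numpy, scipy, OpenCV 4.12 (cv2) and the standard library are available. Lean on these libraries where they do the work, as an engineer would, in place of code of your own. Each camera call takes 0.05 s, during which the arm holds its last target. There are 200 camera calls.

## Working session

There is one attempt and no reset: what is moved stays moved. The work goes in short steps, Python scripts to look and compute and a tool call to move; the robot and the scene stay as the last step left them, time stands still between calls to the robot, and variables do not carry over. Pictures are saved under pics/ and viewed, at most 10 in all, crops included, and the job is handed in when it is done.

Besides the shell and the picture viewer there is one more tool, called after "Emit:" by a JSON object that holds its "op" and its "data", one argument or row to a line. play_rows: Moves the arm, as the interface text tells. Scaled input: -1 to 1 covers 0.075 m each way for a shift and 45 degrees each way for a turn. Its arguments: {"type":"object","properties":{"deltas":{"type":"array"},"grip_force":{"type":"number"}},"required":["deltas"]}

```bash
mkdir -p pics; ls; python3 - <<'E'
from bench import telemetry, imaging, bot
import cv2
for n in ("side","top"):
    cv2.imwrite(f"pics/{n}0.png",imaging.read_camera(n)); print(n,imaging.calibration(n))
print(telemetry.read_state())
E
```

```text
pics
side {'mtx': array([[434.70910854,   0.        , 315.11437475],
       [  0.        , 434.70910854, 237.8254204 ],
       [  0.        ,   0.        ,   1.        ]]), 'position': array([ 503.60440787, -656.34215559,  948.46473035]), 'attitude': array([ 0.69310544, -0.03287525, -0.14630149])}
top {'mtx': array([[572.37355095,   0.        , 309.58459532],
       [  0.        , 572.37355095, 237.37001323],
       [  0.        ,   0.        ,   1.        ]]), 'position': array([ 436.23456065,  -15.64530631, 1586.3337146 ]), 'attitude': array([ 0.08223131, -0.05921872, -1.56721726])}
{'t': 0.1, 'joint_pos': array([-1.43179504,  0.57645321,  0.02485666,  1.43784923, -0.01497414,
        1.12900987, -0.05651833]), 'qd': array([ 0.00047311, -0.00239018,  0.00014609, -0.00224584, -0.0005383 ,
       -0.00131527,  0.00025575]), 'effort': array([ 6.33322416e-03, -7.67304325e+01,  2.25793451e+00, -2.86601973e+01,
        1.58012426e-02,  8.57355364e-03,  7.68665950e-05]), 'ee_pos': array([149.06795159, 657.92731687, 247.51671043]), 'tool_rot': array([-3.49218168e-01, -3.12205801e+00,  2.40912897e-03]), 'contact_force': array([-0.59390051, -0.21939543,  0.2300623 ]), 'torque': array([-0.01610105, -0.04930629,  0.00429368]), 'finger_force': 0.0, 'finger_gap': 1.0057135023027426}
```

View pics/side0.png

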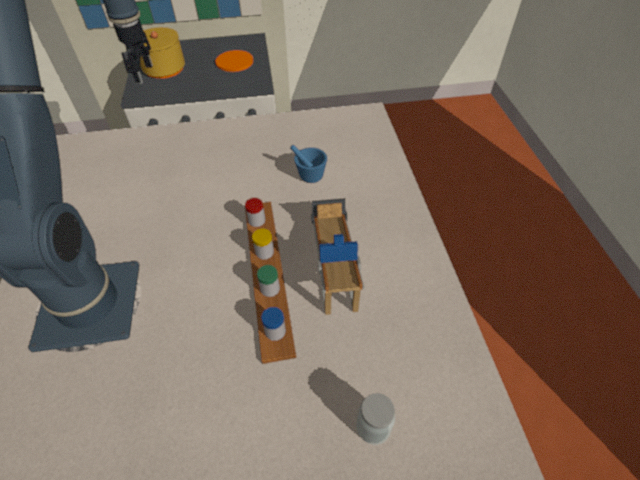

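View pics/top0.png

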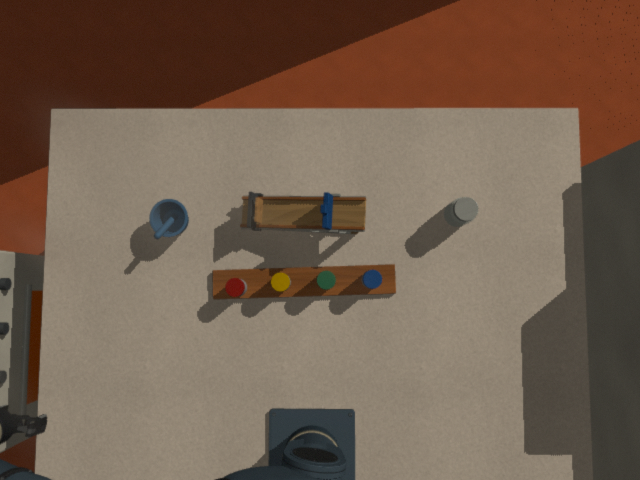

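```bash
cat > h.py <<'E'
import numpy as np, cv2
from scipy.spatial.transform import Rotation as R
from bench import telemetry, imaging, bot
def ray(n,u,v):
    c=imaging.calibration(n); d=np.linalg.inv(c["mtx"])@[u,v,1]
    return c["position"], R.from_rotvec(c["attitude"]).apply([d[0],-d[1],-d[2]])
def onplane(n,u,v,z):
    p,d=ray(n,u,v); return p+d*(z-p[2])/d[2]
def tri(s,t):
    A=[];b=[]
    for n,(u,v) in (("side",s),("top",t)):
        p,d=ray(n,u,v); d/=np.linalg.norm(d); M=np.eye(3)-np.outer(d,d); A.append(M); b.append(M@p)
    return np.linalg.lstsq(np.vstack(A),np.hstack(b),rcond=None)[0]
def proj(n,P):
    c=imaging.calibration(n); q=R.from_rotvec(c["attitude"]).inv().apply(np.asarray(P)-c["position"])
    q=q*[1,-1,-1]; h=q@c["mtx"].T; return h[...,:2]/h[...,2:]
E
python3 - <<'E'
from h import *
s=cv2.imread("pics/side0.png");t=cv2.imread("pics/top0.png")
a=cv2.resize(s[195:315,305:370],None,fx=5,fy=5,interpolation=cv2.INTER_CUBIC)
b=cv2.resize(t[187:239,238:372],None,fx=5,fy=5,interpolation=cv2.INTER_CUBIC)
cv2.imwrite("pics/c_side.png",a);cv2.imwrite("pics/c_top.png",b)
hsv=cv2.cvtColor(t,cv2.COLOR_BGR2HSV)
for n,(x,y) in dict(red=(235,288),yel=(281,282),gre=(326,281),blu=(373,280)).items():
    w=hsv[y-16:y+17,x-16:x+17].astype(int); h0=w[16,16]
    m=((abs((w[...,0]-h0[0]+90)%180-90)<8)&(w[...,1]>150)&(w[...,2]>60)).astype(np.uint8)
    k,l,st,ce=cv2.connectedComponentsWithStats(m); i=l[16,16]
    u=ce[i]+[x-16,y-16]; print(n,st[i],u,onplane("top",*u,86).round(1))
for u,v in ((213,269),(394,264),(214,299),(395,293)): print(onplane("top",u,v,18).round())
E
```

```text
red [  6   6  19  20 299] [234.0735786  287.02341137] [440.9 203.8  86. ]
yel [  5   6  20  20 319] [279.830721  281.5015674] [455.7  84.1  86. ]
gre [   0    0   33   33 1089] [326. 281.] [457.3 -36.7  86. ]
blu [  7   7  17  17 234] [371.8974359  278.73931624] [ 463.6 -156.5   86. ]
[490. 272.  18.]
[ 505. -223.   18.]
[408. 268.  18.]
[ 426. -225.   18.]
```

View pics/c_side.png

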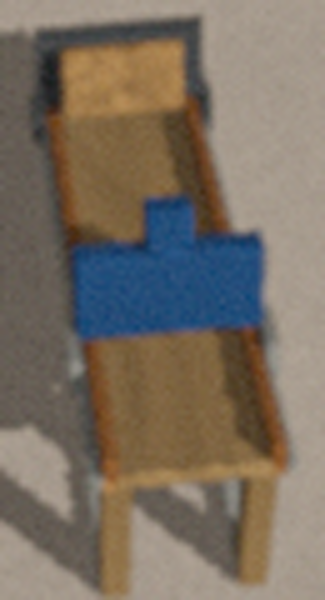

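View pics/c_top.png

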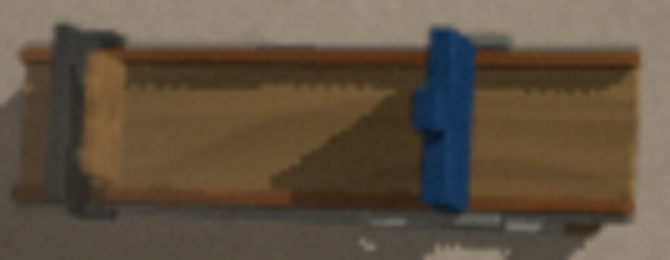

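```bash
cat >> h.py <<'E'
def trayT(p): return R.from_euler("ZX",[p[3],-np.radians(15)]), np.array(p[:3])
E
python3 - <<'E'
from h import *
from scipy.optimize import least_squares
f=lambda o,c:(np.array(c)+.5)/5-.5+o
S=lambda *c:f([305,195],c); T=lambda *c:f([238,187],c)
obs=[("side",(-42,-170,10),0,S(104,472)),("side",(42,-170,10),0,S(287,465)),
("top",(42,-170,10),0,T(638,52)),("top",(-42,-170,10),0,T(632,213)),("top",(42,170,10),0,T(22,48)),("top",(-42,170,10),0,T(12,198)),
("side",(-45,-14,60),1,S(75,250)),("side",(45,-14,60),1,S(262,239)),("side",(0,-7,84),1,S(170,201)),("top",(0,-7,84),1,T(426,108))]
def res(p):
    r,o=trayT(p); return np.concatenate([proj(n,r.apply(np.array(P)+[0,p[4]*e,0])+o)-q for n,P,e,q in obs])
s=least_squares(res,[620,20,80,0,-80],x_scale=[10,10,10,.1,10],loss="soft_l1")
print(s.x.round(3)); print(s.fun.reshape(-1,2).round(1))
r,o=trayT(s.x)
for P in [(0,100,15),(0,120,55),(0,s.x[4]-7,72),(0,-170,0),(0,170,0)]: print(P,(r.apply(P)+o).round(1))
# back stop bar in top
print("side lids z check", [proj("side",P).round(1) for P in ((440.9,203.8,88),(455.7,84.1,88))])
E
```

```text
[ 6.38211e+02  2.63020e+01  8.04830e+01 -5.20000e-02 -6.59440e+01]
[[-0.2 -0.6]
 [ 0.7 -2.6]
 [ 0.4 -0.1]
 [ 0.1  0.3]
 [ 0.4 -0.4]
 [ 0.3  0.2]
 [-0.4  1.9]
 [ 0.6  0.8]
 [-0.6 -0.1]
 [-2.   0.1]]
(0, 100, 15) [643.4 126.6  69.1]
(0, 120, 55) [645.  156.3 102.6]
(0, np.float64(-72.94443443634476), 72) [635.5 -25.5 168.9]
(0, -170, 0) [ 629.7 -137.7  124.5]
(0, 170, 0) [646.7 190.3  36.5]
side lids z check [array([253.2, 203.2]), array([261.5, 235.2])]
```

```bash
cat >> h.py <<'E'
P0=[638.2,26.3,80.5,-0.052]
TR,TO=trayT(P0)
RT=R.from_matrix(np.c_[TR.as_matrix()[:,1],TR.as_matrix()[:,0],-TR.as_matrix()[:,2]])  # tool in tray
RD=R.from_matrix(np.c_[[0.052,.99865,0],[.99865,-0.052,0],[0,0,-1]])
def plan(pos,rot,n):
    s=telemetry.read_state(); p=s["ee_pos"]; r=R.from_rotvec(s["tool_rot"])
    w=(r.inv()*rot).as_rotvec(); d=(np.array(pos)-p)/n
    print("from",p.round(1),"F",s["contact_force"].round(1),"t",s["t"])
    for i in range(n):
        ri=r*R.from_rotvec(w*i/n); print((ri.inv().apply(d)/75).round(3), (w/n/np.radians(45)).round(3))
E
python3 -c "
from h import *
plan([441,204,200],RD,16)"
```

```text
from [149.1 657.9 247.5] F [-0.6 -0.2  0.2] t 0.1
[-0.321 -0.315  0.04 ] [-0.     0.     0.111]
[-0.347 -0.286  0.04 ] [-0.     0.     0.111]
[-0.371 -0.254  0.04 ] [-0.     0.     0.111]
[-0.392 -0.221  0.04 ] [-0.     0.     0.111]
[-0.409 -0.186  0.04 ] [-0.     0.     0.111]
[-0.424 -0.15   0.04 ] [-0.     0.     0.111]
[-0.436 -0.112  0.04 ] [-0.     0.     0.111]
[-0.444 -0.073  0.04 ] [-0.     0.     0.111]
[-0.448 -0.034  0.04 ] [-0.     0.     0.111]
[-0.45   0.005  0.04 ] [-0.     0.     0.111]
[-0.448  0.044  0.04 ] [-0.     0.     0.111]
[-0.442  0.083  0.04 ] [-0.     0.     0.111]
[-0.433  0.122  0.04 ] [-0.     0.     0.111]
[-0.421  0.159  0.04 ] [-0.     0.     0.111]
[-0.405  0.195  0.04 ] [-0.     0.     0.111]
[-0.387  0.23   0.04 ] [-0.     0.     0.111]
```

Emit:
{"op": "play_rows", "data": {
  "deltas": [
    {"jaw": 0, "offset": [-0.321, -0.315, 0.04], "dr": [0, 0, 0.111]},
    {"jaw": 0, "offset": [-0.347, -0.286, 0.04], "dr": [0, 0, 0.111]},
    {"jaw": 0, "offset": [-0.371, -0.254, 0.04], "dr": [0, 0, 0.111]},
    {"jaw": 0, "offset": [-0.392, -0.221, 0.04], "dr": [0, 0, 0.111]},
    {"jaw": 0, "offset": [-0.409, -0.186, 0.04], "dr": [0, 0, 0.111]},
    {"jaw": 0, "offset": [-0.424, -0.15, 0.04], "dr": [0, 0, 0.111]},
    {"jaw": 0, "offset": [-0.436, -0.112, 0.04], "dr": [0, 0, 0.111]},
    {"jaw": 0, "offset": [-0.444, -0.073, 0.04], "dr": [0, 0, 0.111]}
  ],
  "grip_force": 30
}}

```text
t: 0.77
ee_pos: [295.9, 429.9, 224.0]
tool_rot: [-1.401, -2.812, 0.001]
contact_force: [0.9, -0.2, 0.1]
finger_gap: 1.002
finger_force: 0.0
```

Emit:
{"op": "play_rows", "data": {
  "deltas": [
    {"jaw": 0, "offset": [-0.448, -0.034, 0.04], "dr": [0, 0, 0.111]},
    {"jaw": 0, "offset": [-0.45, 0.005, 0.04], "dr": [0, 0, 0.111]},
    {"jaw": 0, "offset": [-0.448, 0.044, 0.04], "dr": [0, 0, 0.111]},
    {"jaw": 0, "offset": [-0.442, 0.083, 0.04], "dr": [0, 0, 0.111]},
    {"jaw": 0, "offset": [-0.433, 0.122, 0.04], "dr": [0, 0, 0.111]},
    {"jaw": 0, "offset": [-0.421, 0.159, 0.04], "dr": [0, 0, 0.111]},
    {"jaw": 0, "offset": [-0.405, 0.195, 0.04], "dr": [0, 0, 0.111]},
    {"jaw": 0, "offset": [-0.387, 0.23, 0.04], "dr": [0, 0, 0.111]}
  ]
}}

```text
t: 1.43
ee_pos: [442.7, 203.6, 200.1]
tool_rot: [-2.277, -2.164, 0.0]
contact_force: [0.7, -0.3, 0.1]
finger_gap: 1.001
finger_force: 0.0
```

Emit:
{"op": "play_rows", "data": {
  "deltas": [
    {"jaw": 0, "offset": [0, 0, 0], "dr": [0, 0, 0]},
    {"jaw": 0, "offset": [0, 0, 0], "dr": [0, 0, 0]}
  ]
}}

```text
t: 1.6
ee_pos: [442.9, 203.3, 200.1]
tool_rot: [2.277, 2.164, -0.001]
contact_force: [-0.6, 0.7, 0.2]
finger_gap: 0.999
finger_force: 0.0
```

```bash
python3 -c "
from h import *
plan([441,204,63],RD,6)
s=imaging.read_camera('side');t=imaging.read_camera('top')
cv2.imwrite('pics/m1.png',np.hstack([cv2.resize(s[130:350,190:390],None,fx=2,fy=2),cv2.resize(t[180:400,180:380],None,fx=2,fy=2)]))"
```

```text
from [442.9 203.3 200.1] F [-0.6  0.7  0.2] t 1.6
[ 0.002 -0.004  0.305] [-0.  0.  0.]
[ 0.002 -0.004  0.305] [-0.  0.  0.]
[ 0.002 -0.004  0.305] [-0.  0.  0.]
[ 0.002 -0.004  0.305] [-0.  0.  0.]
[ 0.002 -0.004  0.305] [-0.  0.  0.]
[ 0.001 -0.004  0.305] [-0.  0.  0.]
```

View pics/m1.png

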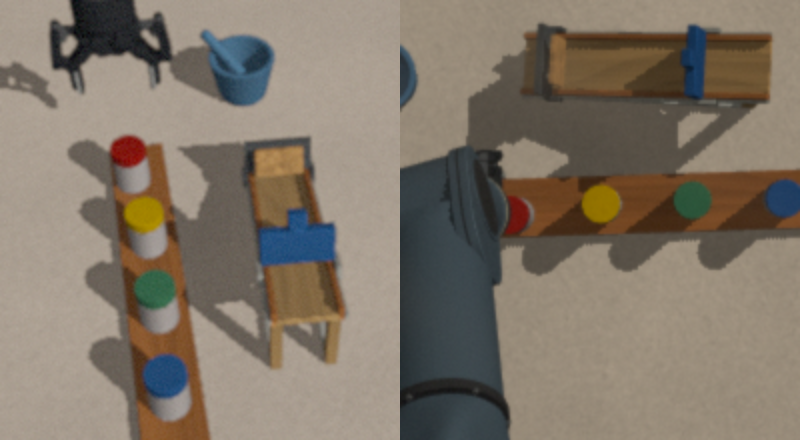

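Emit:
{"op": "play_rows", "data": {
  "deltas": [
    {"jaw": 0, "offset": [0.01, -0.025, 0.4], "dr": [0, 0, 0]},
    {"jaw": 0, "offset": [0, 0, 0.4], "dr": [0, 0, 0]},
    {"jaw": 0, "offset": [0, 0, 0.4], "dr": [0, 0, 0]},
    {"jaw": 0, "offset": [0, 0, 0.4], "dr": [0, 0, 0]},
    {"jaw": 0, "offset": [0, 0, 0.227], "dr": [0, 0, 0]},
    {"jaw": 0, "offset": [0, 0, 0], "dr": [0, 0, 0]}
  ]
}}

```text
t: 2.2
ee_pos: [438.0, 206.7, 60.3]
tool_rot: [-2.268, -2.171, 0.008]
contact_force: [-1.5, 0.0, 0.2]
finger_gap: 1.002
finger_force: 0.0
```

Emit:
{"op": "play_rows", "data": {
  "deltas": [
    {"jaw": 0.5, "offset": [0, 0, 0], "dr": [0, 0, 0]},
    {"jaw": 0.5, "offset": [0, 0, 0], "dr": [0, 0, 0]},
    {"jaw": 0.5, "offset": [0, 0, 0], "dr": [0, 0, 0]},
    {"jaw": 0.6, "offset": [0, 0, 0], "dr": [0, 0, 0]},
    {"jaw": 0.6, "offset": [0, 0, 0], "dr": [0, 0, 0]},
    {"jaw": 0.6, "offset": [0, 0, 0], "dr": [0, 0, 0]}
  ],
  "grip_force": 30
}}

```text
t: 2.7
ee_pos: [441.0, 206.7, 64.7]
tool_rot: [2.272, 2.169, 0.004]
contact_force: [-0.2, 0.1, 7.3]
finger_gap: 0.58
finger_force: 30.9
```

Emit:
{"op": "play_rows", "data": {
  "deltas": [
    {"jaw": 0.6, "offset": [0, 0, -0.2], "dr": [0, 0, 0]},
    {"jaw": 0.6, "offset": [0, 0, -0.4], "dr": [0, 0, 0]},
    {"jaw": 0.6, "offset": [0, 0, -0.4], "dr": [0, 0, 0]},
    {"jaw": 0.6, "offset": [0, 0, -0.4], "dr": [0, 0, 0]},
    {"jaw": 0.6, "offset": [0, 0, -0.4], "dr": [0, 0, 0]},
    {"jaw": 0.6, "offset": [0, 0, 0], "dr": [0, 0, 0]}
  ]
}}

```text
t: 3.2
ee_pos: [442.8, 206.7, 203.8]
tool_rot: [2.272, 2.167, 0.014]
contact_force: [1.9, 0.6, -0.7]
finger_gap: 0.58
finger_force: 31.9
```

```bash
python3 -c "
from h import *
T=lambda *p: TR.apply(p)+TO
print(T(0,20,100),T(0,20,48))
plan(T(0,20,100),RT,8)"
```

```text
[640.54936278  71.43932384 171.91620173] [639.84983144  57.9989254  121.68805876]
from [442.8 206.7 203.8] F [ 1.9  0.6 -0.7] t 3.2
[-0.21   0.339  0.055] [ 0.001 -0.042  0.001]
[-0.208  0.34   0.061] [ 0.001 -0.042  0.001]
[-0.205  0.34   0.068] [ 0.001 -0.042  0.001]
[-0.203  0.34   0.074] [ 0.001 -0.042  0.001]
[-0.2    0.34   0.081] [ 0.001 -0.042  0.001]
[-0.197  0.34   0.087] [ 0.001 -0.042  0.001]
[-0.194  0.341  0.093] [ 0.001 -0.042  0.001]
[-0.191  0.341  0.099] [ 0.001 -0.042  0.001]
```

Emit:
{"op": "play_rows", "data": {
  "deltas": [
    {"jaw": 0.6, "offset": [-0.21, 0.34, 0.055], "dr": [0, -0.042, 0]},
    {"jaw": 0.6, "offset": [-0.208, 0.34, 0.061], "dr": [0, -0.042, 0]},
    {"jaw": 0.6, "offset": [-0.205, 0.34, 0.068], "dr": [0, -0.042, 0]},
    {"jaw": 0.6, "offset": [-0.203, 0.34, 0.074], "dr": [0, -0.042, 0]},
    {"jaw": 0.6, "offset": [-0.2, 0.34, 0.081], "dr": [0, -0.042, 0]},
    {"jaw": 0.6, "offset": [-0.197, 0.34, 0.087], "dr": [0, -0.042, 0]},
    {"jaw": 0.6, "offset": [-0.194, 0.34, 0.093], "dr": [0, -0.042, 0]},
    {"jaw": 0.6, "offset": [-0.191, 0.34, 0.099], "dr": [0, -0.042, 0]}
  ]
}}

```text
t: 3.87
ee_pos: [639.2, 70.5, 165.8]
tool_rot: [2.13, 2.034, -0.284]
contact_force: [-0.6, 0.5, -1.1]
finger_gap: 0.577
finger_force: 31.8
```

Emit:
{"op": "play_rows", "data": {
  "deltas": [
    {"jaw": 0.6, "offset": [0, 0, 0], "dr": [0, 0, 0]},
    {"jaw": 0.6, "offset": [0, 0, 0], "dr": [0, 0, 0]},
    {"jaw": 0.6, "offset": [0, 0, 0], "dr": [0, 0, 0]}
  ]
}}

```text
t: 4.12
ee_pos: [637.7, 71.4, 165.7]
tool_rot: [2.132, 2.035, -0.283]
contact_force: [-1.1, 0.2, -1.5]
finger_gap: 0.577
finger_force: 32.1
```

```bash
cat >> h.py <<'E'
def where():
    s=telemetry.read_state()
    print("tray",TR.inv().apply(s["ee_pos"]-TO).round(1),"F",TR.inv().apply(s["contact_force"]).round(2),"rot",np.degrees((RT.inv()*R.from_rotvec(s["tool_rot"])).as_rotvec()).round(1),"t",s["t"])
E
python3 -c "
from h import *
where()
s=imaging.read_camera('side');t=imaging.read_camera('top')
cv2.imwrite('pics/m2.png',np.hstack([cv2.resize(s[180:330,270:400],None,fx=3,fy=3),cv2.resize(t[170:320,230:360],None,fx=3,fy=3)]))"
```

```text
tray [-2.8 21.4 93.9] F [-1.09  0.51 -1.45] rot [-0.  -0.1 -0.3] t 4.1167
```

View pics/m2.png

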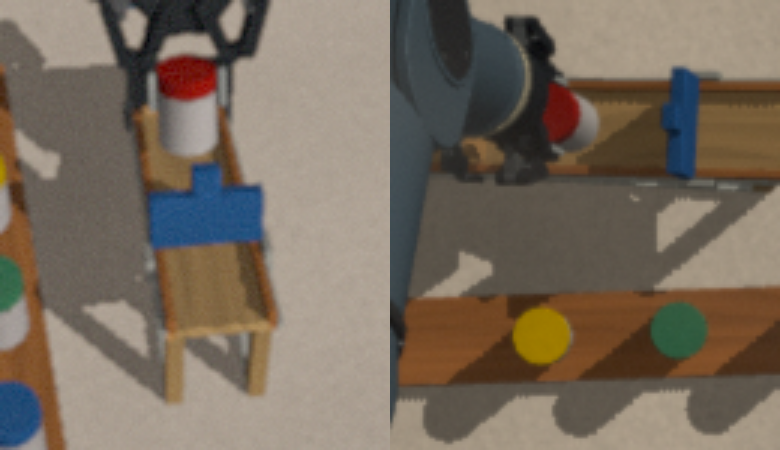

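Emit:
{"op": "play_rows", "data": {
  "deltas": [
    {"jaw": 0.6, "offset": [0, 0.03, 0.25], "dr": [0, 0, 0]},
    {"jaw": 0.6, "offset": [0, 0, 0.2], "dr": [0, 0, 0]},
    {"jaw": 0.6, "offset": [0, 0, 0.07], "dr": [0, 0, 0]},
    {"jaw": 0.6, "offset": [0, 0, 0], "dr": [0, 0, 0]},
    {"jaw": 0.6, "offset": [0, 0, 0], "dr": [0, 0, 0]}
  ]
}}

```text
t: 4.63
ee_pos: [640.0, 61.2, 128.9]
tool_rot: [2.131, 2.034, -0.282]
contact_force: [0.7, 0.8, -0.6]
finger_gap: 0.582
finger_force: 32.1
```

```bash
python3 -c "
from h import *
where()"
```

```text
tray [-0.  21.2 55.8] F [ 0.68  0.94 -0.39] rot [-0.1 -0.1 -0.3] t 4.6333
```

Emit:
{"op": "play_rows", "data": {
  "deltas": [
    {"jaw": 0.6, "offset": [0, 0, 0.04], "dr": [0, 0, 0]},
    {"jaw": 0.6, "offset": [0, 0, 0], "dr": [0, 0, 0]}
  ]
}}

```text
t: 4.8
ee_pos: [640.3, 60.3, 125.9]
tool_rot: [2.131, 2.034, -0.282]
contact_force: [0.7, 0.3, -0.8]
finger_gap: 0.58
finger_force: 32.1
```

Emit:
{"op": "play_rows", "data": {
  "deltas": [
    {"jaw": 0.6, "offset": [0, 0, 0.03], "dr": [0, 0, 0]},
    {"jaw": 0.6, "offset": [0, 0, 0], "dr": [0, 0, 0]}
  ]
}}

```text
t: 4.97
ee_pos: [640.1, 59.4, 123.3]
tool_rot: [2.131, 2.034, -0.283]
contact_force: [0.4, 0.2, -0.8]
finger_gap: 0.577
finger_force: 32.1
```

Emit:
{"op": "play_rows", "data": {
  "deltas": [
    {"jaw": 0.6, "offset": [0, 0, 0.03], "dr": [0, 0, 0]},
    {"jaw": 0.6, "offset": [0, 0, 0], "dr": [0, 0, 0]}
  ]
}}

```text
t: 5.13
ee_pos: [640.3, 59.0, 122.1]
tool_rot: [2.132, 2.034, -0.282]
contact_force: [-2.8, 2.4, 9.5]
finger_gap: 0.577
finger_force: 32.7
```

Emit:
{"op": "play_rows", "data": {
  "deltas": [
    {"jaw": 0.6, "offset": [0, 0, -0.012], "dr": [0, 0, 0]},
    {"jaw": 0.6, "offset": [0.15, 0, 0], "dr": [0, 0, 0]},
    {"jaw": 0.6, "offset": [0.2, 0, 0], "dr": [0, 0, 0]},
    {"jaw": 0.6, "offset": [0.2, 0, 0], "dr": [0, 0, 0]},
    {"jaw": 0.6, "offset": [0.1, 0, 0], "dr": [0, 0, 0]},
    {"jaw": 0.6, "offset": [0, 0, 0], "dr": [0, 0, 0]},
    {"jaw": 0.6, "offset": [0, 0, 0], "dr": [0, 0, 0]}
  ]
}}

```text
t: 5.72
ee_pos: [642.6, 110.1, 108.5]
tool_rot: [2.129, 2.039, -0.28]
contact_force: [1.1, 4.0, 3.6]
finger_gap: 0.578
finger_force: 32.6
```

```bash
python3 -c "
from h import *
where()"
```

```text
tray [ 0.  73.8 48.8] F [0.87 3.   4.53] rot [-0.1  0.  -0.5] t 5.7167
```

Emit:
{"op": "play_rows", "data": {
  "deltas": [
    {"jaw": 0.6, "offset": [0.04, 0, -0.006], "dr": [0, 0, 0]},
    {"jaw": 0.6, "offset": [0, 0, 0], "dr": [0, 0, 0]},
    {"jaw": 0.6, "offset": [0, 0, 0], "dr": [0, 0, 0]}
  ]
}}

```text
t: 5.97
ee_pos: [642.2, 109.9, 108.5]
tool_rot: [2.131, 2.035, -0.283]
contact_force: [0.2, 2.4, 0.5]
finger_gap: 0.577
finger_force: 32.4
```

Emit:
{"op": "play_rows", "data": {
  "deltas": [
    {"jaw": 0.6, "offset": [0.06, 0, 0], "dr": [0, 0, 0]},
    {"jaw": 0.6, "offset": [0, 0, 0], "dr": [0, 0, 0]},
    {"jaw": 0.6, "offset": [0, 0, 0], "dr": [0, 0, 0]}
  ]
}}

```text
t: 6.22
ee_pos: [642.5, 113.3, 107.7]
tool_rot: [2.132, 2.034, -0.283]
contact_force: [-0.1, -0.1, 2.9]
finger_gap: 0.576
finger_force: 32.5
```

```bash
python3 -c "
from h import *
where()"
```

```text
tray [-0.2 77.1 48.8] F [-0.09 -0.89  2.81] rot [-0.1 -0.1 -0.3] t 6.2167
```

Emit:
{"op": "play_rows", "data": {
  "deltas": [
    {"jaw": 0.6, "offset": [0.07, 0, -0.003], "dr": [0, 0, 0]},
    {"jaw": 0.6, "offset": [0, 0, 0], "dr": [0, 0, 0]},
    {"jaw": 0.6, "offset": [0, 0, 0], "dr": [0, 0, 0]}
  ]
}}

```text
t: 6.47
ee_pos: [642.6, 119.2, 106.1]
tool_rot: [2.131, 2.035, -0.283]
contact_force: [0.2, -0.3, -0.2]
finger_gap: 0.576
finger_force: 32.3
```

Emit:
{"op": "play_rows", "data": {
  "deltas": [
    {"jaw": 0.6, "offset": [0.07, 0, 0], "dr": [0, 0, 0]},
    {"jaw": 0.6, "offset": [0, 0, 0], "dr": [0, 0, 0]},
    {"jaw": 0.6, "offset": [0, 0, 0], "dr": [0, 0, 0]}
  ]
}}

```text
t: 6.72
ee_pos: [643.0, 123.7, 105.0]
tool_rot: [2.131, 2.034, -0.284]
contact_force: [-0.0, -1.0, -1.4]
finger_gap: 0.572
finger_force: 32.2
```

```bash
python3 -c "
from h import *
where()"
```

```text
tray [-0.3 87.8 48.9] F [ 0.04 -0.61 -1.62] rot [-0.1 -0.1 -0.3] t 6.7167
```

Emit:
{"op": "play_rows", "data": {
  "deltas": [
    {"jaw": 0.6, "offset": [0.06, 0, 0.003], "dr": [0, 0, 0]},
    {"jaw": 0.6, "offset": [0, 0, 0], "dr": [0, 0, 0]},
    {"jaw": 0.6, "offset": [0, 0, 0], "dr": [0, 0, 0]}
  ]
}}

```text
t: 6.97
ee_pos: [643.2, 127.5, 103.9]
tool_rot: [2.132, 2.033, -0.284]
contact_force: [-0.4, -3.9, 1.7]
finger_gap: 0.579
finger_force: 32.4
```

Emit:
{"op": "play_rows", "data": {
  "deltas": [
    {"jaw": 0.6, "offset": [0.06, 0, 0], "dr": [0, 0, 0]},
    {"jaw": 0.6, "offset": [0, 0, 0], "dr": [0, 0, 0]},
    {"jaw": 0.6, "offset": [0, 0, 0], "dr": [0, 0, 0]}
  ]
}}

```text
t: 7.22
ee_pos: [643.4, 131.3, 102.9]
tool_rot: [2.132, 2.033, -0.284]
contact_force: [-0.7, -5.6, 2.3]
finger_gap: 0.576
finger_force: 32.4
```

```bash
python3 -c "
from h import *
where()"
```

```text
tray [-0.3 95.8 48.8] F [-0.45 -6.03  0.79] rot [-0.1 -0.2 -0.2] t 7.2167
```

Emit:
{"op": "play_rows", "data": {
  "deltas": [
    {"jaw": 0.6, "offset": [-0.07, 0, 0], "dr": [0, 0, 0]},
    {"jaw": 0.6, "offset": [0, 0, 0], "dr": [0, 0, 0]},
    {"jaw": 0.6, "offset": [0, 0, 0], "dr": [0, 0, 0]}
  ]
}}

```text
t: 7.47
ee_pos: [643.2, 126.5, 104.2]
tool_rot: [2.132, 2.033, -0.283]
contact_force: [0.1, -3.8, 1.4]
finger_gap: 0.58
finger_force: 32.2
```

Emit:
{"op": "play_rows", "data": {
  "deltas": [
    {"jaw": 0.2, "offset": [0, 0, 0], "dr": [0, 0, 0]},
    {"jaw": 0.2, "offset": [0, 0, 0], "dr": [0, 0, 0]},
    {"jaw": 0.2, "offset": [0, 0, 0], "dr": [0, 0, 0]},
    {"jaw": 0.2, "offset": [0, 0, -0.1], "dr": [0, 0, 0]},
    {"jaw": 0.2, "offset": [0, 0, -0.4], "dr": [0, 0, 0]},
    {"jaw": 0.1, "offset": [0, 0, -0.5], "dr": [0, 0, 0]},
    {"jaw": 0.1, "offset": [0, 0, -0.3], "dr": [0, 0, 0]}
  ]
}}

```text
t: 8.05
ee_pos: [645.3, 153.9, 201.7]
tool_rot: [2.131, 2.034, -0.279]
contact_force: [0.9, 0.4, 0.9]
finger_gap: 0.898
finger_force: 0.0
```

```bash
python3 -c "
from h import *
where(); plan([455.7,84.1,200],RD,8)"
```

```text
tray [  0.4  92.1 150.1] F [0.88 0.2  0.95] rot [-0.2 -0.  -0.3] t 8.05
from [645.3 153.9 201.7] F [0.9 0.4 0.9] t 8.05
[-0.126 -0.31   0.036] [0.001 0.042 0.001]
[-0.127 -0.31   0.032] [0.001 0.042 0.001]
[-0.128 -0.31   0.028] [0.001 0.042 0.001]
[-0.129 -0.31   0.024] [0.001 0.042 0.001]
[-0.13 -0.31  0.02] [0.001 0.042 0.001]
[-0.131 -0.31   0.015] [0.001 0.042 0.001]
[-0.132 -0.31   0.011] [0.001 0.042 0.001]
[-0.132 -0.31   0.007] [0.001 0.042 0.001]
```

Emit:
{"op": "play_rows", "data": {
  "deltas": [
    {"jaw": 0, "offset": [-0.126, -0.31, 0.036], "dr": [0, 0.042, 0]},
    {"jaw": 0, "offset": [-0.127, -0.31, 0.032], "dr": [0, 0.042, 0]},
    {"jaw": 0, "offset": [-0.128, -0.31, 0.028], "dr": [0, 0.042, 0]},
    {"jaw": 0, "offset": [-0.129, -0.31, 0.024], "dr": [0, 0.042, 0]},
    {"jaw": 0, "offset": [-0.13, -0.31, 0.02], "dr": [0, 0.042, 0]},
    {"jaw": 0, "offset": [-0.131, -0.31, 0.015], "dr": [0, 0.042, 0]},
    {"jaw": 0, "offset": [-0.132, -0.31, 0.011], "dr": [0, 0.042, 0]},
    {"jaw": 0, "offset": [-0.132, -0.31, 0.007], "dr": [0, 0.042, 0]}
  ]
}}

```text
t: 8.72
ee_pos: [454.0, 82.5, 197.5]
tool_rot: [-2.272, -2.169, -0.004]
contact_force: [-0.3, -1.2, -0.2]
finger_gap: 0.998
finger_force: 0.0
```

Emit:
{"op": "play_rows", "data": {
  "deltas": [
    {"jaw": 0, "offset": [0, 0, 0], "dr": [0, 0, 0]},
    {"jaw": 0, "offset": [0, 0, 0], "dr": [0, 0, 0]}
  ]
}}

```text
t: 8.88
ee_pos: [454.3, 81.9, 197.8]
tool_rot: [-2.274, -2.167, -0.002]
contact_force: [-0.3, 1.1, 0.3]
finger_gap: 1.001
finger_force: 0.0
```

```bash
python3 -c "
from h import *
plan([455.7,84.1,65],RD,1)
s=imaging.read_camera('side');t=imaging.read_camera('top')
cv2.imwrite('pics/m3.png',np.hstack([cv2.resize(s[160:330,210:380],None,fx=2.3,fy=2.3),cv2.resize(t[160:330,210:380],None,fx=2.3,fy=2.3)]))"
```

```text
from [454.3  81.9 197.8] F [-0.3  1.1  0.3] t 8.8833
[0.028 0.015 1.77 ] [ 0.001 -0.002  0.005]
```

View pics/m3.png

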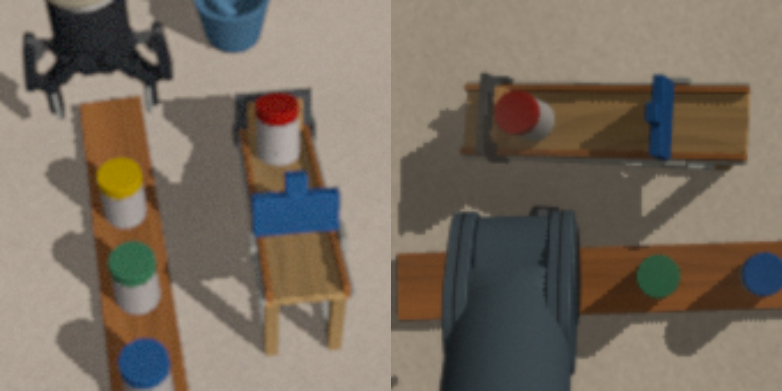

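Emit:
{"op": "play_rows", "data": {
  "deltas": [
    {"jaw": 0, "offset": [0.02, 0.015, 0.4], "dr": [0, 0, 0]},
    {"jaw": 0, "offset": [0, 0, 0.4], "dr": [0, 0, 0]},
    {"jaw": 0, "offset": [0, 0, 0.4], "dr": [0, 0, 0]},
    {"jaw": 0, "offset": [0, 0, 0.4], "dr": [0, 0, 0]},
    {"jaw": 0, "offset": [0, 0, 0.15], "dr": [0, 0, 0]},
    {"jaw": 0, "offset": [0, 0, 0], "dr": [0, 0, 0]},
    {"jaw": 0, "offset": [0, 0, 0], "dr": [0, 0, 0]}
  ]
}}

```text
t: 9.57
ee_pos: [456.7, 84.3, 65.0]
tool_rot: [-2.272, -2.169, 0.002]
contact_force: [0.3, 0.3, 0.9]
finger_gap: 1.003
finger_force: 0.0
```

Emit:
{"op": "play_rows", "data": {
  "deltas": [
    {"jaw": 0.5, "offset": [0, 0, 0], "dr": [0, 0, 0]},
    {"jaw": 0.5, "offset": [0, 0, 0], "dr": [0, 0, 0]},
    {"jaw": 0.5, "offset": [0, 0, 0], "dr": [0, 0, 0]},
    {"jaw": 0.6, "offset": [0, 0, 0], "dr": [0, 0, 0]},
    {"jaw": 0.6, "offset": [0, 0, 0], "dr": [0, 0, 0]},
    {"jaw": 0.6, "offset": [0, 0, 0], "dr": [0, 0, 0]}
  ]
}}

```text
t: 10.07
ee_pos: [456.8, 84.3, 66.6]
tool_rot: [2.272, 2.169, 0.003]
contact_force: [-0.3, 1.0, 5.3]
finger_gap: 0.578
finger_force: 30.2
```

Emit:
{"op": "play_rows", "data": {
  "deltas": [
    {"jaw": 0.6, "offset": [0, 0, -0.2], "dr": [0, 0, 0]},
    {"jaw": 0.6, "offset": [0, 0, -0.4], "dr": [0, 0, 0]},
    {"jaw": 0.6, "offset": [0, 0, -0.4], "dr": [0, 0, 0]},
    {"jaw": 0.6, "offset": [0, 0, -0.4], "dr": [0, 0, 0]},
    {"jaw": 0.6, "offset": [0, 0, -0.4], "dr": [0, 0, 0]},
    {"jaw": 0.6, "offset": [0, 0, 0], "dr": [0, 0, 0]},
    {"jaw": 0.6, "offset": [0, 0, 0], "dr": [0, 0, 0]}
  ]
}}

```text
t: 10.65
ee_pos: [456.9, 84.4, 202.3]
tool_rot: [2.271, 2.169, 0.007]
contact_force: [-1.1, -0.4, -1.5]
finger_gap: 0.577
finger_force: 32.0
```

```bash
python3 -c "
from h import *
plan(TR.apply([0,8,100])+TO,RT,8)"
```

```text
from [456.9  84.4 202.3] F [-1.1 -0.4 -1.5] t 10.65
[-0.027  0.306  0.047] [ 0.001 -0.042  0.001]
[-0.025  0.307  0.047] [ 0.001 -0.042  0.001]
[-0.023  0.307  0.048] [ 0.001 -0.042  0.001]
[-0.022  0.307  0.048] [ 0.001 -0.042  0.001]
[-0.02   0.307  0.049] [ 0.001 -0.042  0.001]
[-0.018  0.307  0.049] [ 0.001 -0.042  0.001]
[-0.016  0.307  0.05 ] [ 0.001 -0.042  0.001]
[-0.014  0.307  0.05 ] [ 0.001 -0.042  0.001]
```

Emit:
{"op": "play_rows", "data": {
  "deltas": [
    {"jaw": 0.6, "offset": [-0.027, 0.307, 0.047], "dr": [0, -0.042, 0]},
    {"jaw": 0.6, "offset": [-0.025, 0.307, 0.047], "dr": [0, -0.042, 0]},
    {"jaw": 0.6, "offset": [-0.023, 0.307, 0.048], "dr": [0, -0.042, 0]},
    {"jaw": 0.6, "offset": [-0.022, 0.307, 0.048], "dr": [0, -0.042, 0]},
    {"jaw": 0.6, "offset": [-0.02, 0.307, 0.049], "dr": [0, -0.042, 0]},
    {"jaw": 0.6, "offset": [-0.018, 0.307, 0.049], "dr": [0, -0.042, 0]},
    {"jaw": 0.6, "offset": [-0.016, 0.307, 0.05], "dr": [0, -0.042, 0]},
    {"jaw": 0.6, "offset": [-0.014, 0.307, 0.05], "dr": [0, -0.042, 0]}
  ]
}}

```text
t: 11.32
ee_pos: [639.6, 59.6, 170.9]
tool_rot: [2.131, 2.035, -0.287]
contact_force: [0.0, -0.7, -1.4]
finger_gap: 0.575
finger_force: 31.9
```

Emit:
{"op": "play_rows", "data": {
  "deltas": [
    {"jaw": 0.6, "offset": [0, 0, 0], "dr": [0, 0, 0]},
    {"jaw": 0.6, "offset": [0, 0, 0], "dr": [0, 0, 0]},
    {"jaw": 0.6, "offset": [0, 0, 0], "dr": [0, 0, 0]}
  ]
}}

```text
t: 11.57
ee_pos: [638.2, 59.3, 171.6]
tool_rot: [2.133, 2.035, -0.286]
contact_force: [0.6, 0.0, -1.6]
finger_gap: 0.572
finger_force: 32.1
```

```bash
python3 -c "
from h import *
where()"
```

```text
tray [-1.7  8.3 96.5] F [ 0.63  0.45 -1.56] rot [ 0.1 -0.1 -0.3] t 11.5667
```

Emit:
{"op": "play_rows", "data": {
  "deltas": [
    {"jaw": 0.6, "offset": [0, 0.02, 0.25], "dr": [0, 0, 0]},
    {"jaw": 0.6, "offset": [0, 0, 0.2], "dr": [0, 0, 0]},
    {"jaw": 0.6, "offset": [0, 0, 0.1], "dr": [0, 0, 0]},
    {"jaw": 0.6, "offset": [0, 0, 0.01], "dr": [0, 0, 0]},
    {"jaw": 0.6, "offset": [0, 0, 0], "dr": [0, 0, 0]},
    {"jaw": 0.6, "offset": [0, 0, 0], "dr": [0, 0, 0]}
  ]
}}

```text
t: 12.07
ee_pos: [640.6, 48.7, 133.2]
tool_rot: [2.132, 2.034, -0.281]
contact_force: [0.5, 0.8, -0.4]
finger_gap: 0.578
finger_force: 32.1
```

Emit:
{"op": "play_rows", "data": {
  "deltas": [
    {"jaw": 0.6, "offset": [0, 0, 0.02], "dr": [0, 0, 0]},
    {"jaw": 0.6, "offset": [0, 0, 0], "dr": [0, 0, 0]}
  ]
}}

```text
t: 12.23
ee_pos: [640.6, 48.4, 131.5]
tool_rot: [2.131, 2.034, -0.281]
contact_force: [0.0, 0.4, -2.6]
finger_gap: 0.577
finger_force: 32.1
```

```bash
python3 -c "
from h import *
where()"
```

```text
tray [ 1.2  8.3 55. ] F [ 0.01  1.09 -2.39] rot [-0.1 -0.1 -0.3] t 12.2333
```

Emit:
{"op": "play_rows", "data": {
  "deltas": [
    {"jaw": 0.6, "offset": [0, 0, 0.03], "dr": [0, 0, 0]},
    {"jaw": 0.6, "offset": [0, 0, 0], "dr": [0, 0, 0]}
  ]
}}

```text
t: 12.4
ee_pos: [640.2, 47.7, 128.7]
tool_rot: [2.131, 2.034, -0.283]
contact_force: [-0.1, 0.1, -2.0]
finger_gap: 0.579
finger_force: 32.1
```

Emit:
{"op": "play_rows", "data": {
  "deltas": [
    {"jaw": 0.6, "offset": [0, 0, 0.02], "dr": [0, 0, 0]},
    {"jaw": 0.6, "offset": [0, 0, 0], "dr": [0, 0, 0]}
  ]
}}

```text
t: 12.57
ee_pos: [640.4, 47.2, 127.3]
tool_rot: [2.131, 2.034, -0.283]
contact_force: [0.6, 0.8, -1.0]
finger_gap: 0.578
finger_force: 32.2
```

Emit:
{"op": "play_rows", "data": {
  "deltas": [
    {"jaw": 0.6, "offset": [0, 0, 0.015], "dr": [0, 0, 0]},
    {"jaw": 0.6, "offset": [0, 0, 0], "dr": [0, 0, 0]}
  ]
}}

```text
t: 12.73
ee_pos: [640.4, 47.1, 127.3]
tool_rot: [2.132, 2.034, -0.282]
contact_force: [-3.1, 2.8, 10.6]
finger_gap: 0.583
finger_force: 33.2
```

Emit:
{"op": "play_rows", "data": {
  "deltas": [
    {"jaw": 0.6, "offset": [0, 0, -0.015], "dr": [0, 0, 0]},
    {"jaw": 0.6, "offset": [0.1, 0, 0], "dr": [0, 0, 0]},
    {"jaw": 0.6, "offset": [0.1, 0, 0], "dr": [0, 0, 0]},
    {"jaw": 0.6, "offset": [0.05, 0, 0], "dr": [0, 0, 0]},
    {"jaw": 0.6, "offset": [0, 0, 0], "dr": [0, 0, 0]},
    {"jaw": 0.6, "offset": [0, 0, 0], "dr": [0, 0, 0]}
  ]
}}

```text
t: 13.23
ee_pos: [641.3, 66.6, 122.1]
tool_rot: [2.13, 2.036, -0.282]
contact_force: [0.8, 2.1, 0.6]
finger_gap: 0.578
finger_force: 32.4
```

Emit:
{"op": "play_rows", "data": {
  "deltas": [
    {"jaw": 0.6, "offset": [0.05, 0, 0], "dr": [0, 0, 0]},
    {"jaw": 0.6, "offset": [0, 0, 0], "dr": [0, 0, 0]},
    {"jaw": 0.6, "offset": [0, 0, 0], "dr": [0, 0, 0]}
  ]
}}

```text
t: 13.48
ee_pos: [641.4, 68.9, 121.5]
tool_rot: [2.131, 2.034, -0.283]
contact_force: [0.8, 1.0, 2.8]
finger_gap: 0.579
finger_force: 32.5
```

```bash
python3 -c "
from h import *
where()"
```

```text
tray [ 1.  30.7 50.7] F [0.72 0.28 2.99] rot [-0.1 -0.1 -0.3] t 13.4833
```

Emit:
{"op": "play_rows", "data": {
  "deltas": [
    {"jaw": 0.6, "offset": [0.05, 0, -0.003], "dr": [0, 0, 0]},
    {"jaw": 0.6, "offset": [0, 0, 0], "dr": [0, 0, 0]},
    {"jaw": 0.6, "offset": [0, 0, 0], "dr": [0, 0, 0]}
  ]
}}

```text
t: 13.73
ee_pos: [641.3, 72.8, 120.4]
tool_rot: [2.132, 2.034, -0.283]
contact_force: [-0.5, -0.3, 0.7]
finger_gap: 0.577
finger_force: 32.4
```

Emit:
{"op": "play_rows", "data": {
  "deltas": [
    {"jaw": 0.6, "offset": [0.04, 0, 0], "dr": [0, 0, 0]},
    {"jaw": 0.6, "offset": [0, 0, 0], "dr": [0, 0, 0]},
    {"jaw": 0.6, "offset": [0, 0, 0], "dr": [0, 0, 0]}
  ]
}}

```text
t: 13.98
ee_pos: [641.6, 75.1, 119.9]
tool_rot: [2.132, 2.033, -0.284]
contact_force: [-0.6, -2.8, 0.4]
finger_gap: 0.581
finger_force: 32.4
```

```bash
python3 -c "
from h import *
where()"
```

```text
tray [ 0.8 37.  50.7] F [-0.44 -2.89 -0.32] rot [-0.1 -0.2 -0.3] t 13.9833
```

Emit:
{"op": "play_rows", "data": {
  "deltas": [
    {"jaw": 0.6, "offset": [0.04, 0, 0], "dr": [0, 0, 0]},
    {"jaw": 0.6, "offset": [0, 0, 0], "dr": [0, 0, 0]},
    {"jaw": 0.6, "offset": [0, 0, 0], "dr": [0, 0, 0]}
  ]
}}

```text
t: 14.23
ee_pos: [641.8, 77.8, 119.2]
tool_rot: [2.132, 2.033, -0.284]
contact_force: [-0.0, -5.7, 2.2]
finger_gap: 0.575
finger_force: 32.4
```

```bash
python3 -c "
from h import *
where()"
```

```text
tray [ 0.9 39.8 50.8] F [ 0.28 -6.04  0.62] rot [-0.1 -0.2 -0.3] t 14.2333
```

Emit:
{"op": "play_rows", "data": {
  "deltas": [
    {"jaw": 0.6, "offset": [-0.045, 0, 0], "dr": [0, 0, 0]},
    {"jaw": 0.6, "offset": [0, 0, 0], "dr": [0, 0, 0]},
    {"jaw": 0.6, "offset": [0, 0, 0], "dr": [0, 0, 0]}
  ]
}}

```text
t: 14.48
ee_pos: [641.5, 75.2, 119.9]
tool_rot: [2.132, 2.034, -0.283]
contact_force: [-0.4, -2.2, -1.0]
finger_gap: 0.576
finger_force: 32.3
```

Emit:
{"op": "play_rows", "data": {
  "deltas": [
    {"jaw": 0.2, "offset": [0, 0, 0], "dr": [0, 0, 0]},
    {"jaw": 0.2, "offset": [0, 0, 0], "dr": [0, 0, 0]},
    {"jaw": 0.2, "offset": [0, 0, 0], "dr": [0, 0, 0]},
    {"jaw": 0.2, "offset": [0, 0, -0.1], "dr": [0, 0, 0]},
    {"jaw": 0.2, "offset": [0, 0, -0.4], "dr": [0, 0, 0]},
    {"jaw": 0.2, "offset": [0, 0, -0.5], "dr": [0, 0, 0]},
    {"jaw": 0.2, "offset": [0, 0, -0.2], "dr": [0, 0, 0]},
    {"jaw": 0.2, "offset": [0, 0, 0], "dr": [0, 0, 0]}
  ]
}}

```text
t: 15.15
ee_pos: [644.8, 100.2, 211.5]
tool_rot: [2.129, 2.033, -0.273]
contact_force: [0.8, -0.4, -0.4]
finger_gap: 0.801
finger_force: 0.0
```

Emit:
{"op": "play_rows", "data": {
  "deltas": [
    {"jaw": 1, "offset": [-0.4, 0, 0], "dr": [0, 0, 0]},
    {"jaw": 1, "offset": [-0.4, 0, 0], "dr": [0, 0, 0]},
    {"jaw": 1, "offset": [-0.4, 0, 0], "dr": [0, 0, 0]},
    {"jaw": 1, "offset": [-0.4, 0, 0], "dr": [0, 0, 0]},
    {"jaw": 1, "offset": [-0.36, 0, 0], "dr": [0, 0, 0]},
    {"jaw": 1, "offset": [0, 0, 0], "dr": [0, 0, 0]},
    {"jaw": 1, "offset": [0, 0, 0], "dr": [0, 0, 0]},
    {"jaw": 1, "offset": [0, 0, 0], "dr": [0, 0, 0]}
  ]
}}

```text
t: 15.82
ee_pos: [636.0, -42.4, 244.8]
tool_rot: [2.132, 2.035, -0.283]
contact_force: [0.1, 0.7, -0.4]
finger_gap: -0.005
finger_force: 0.0
```

```bash
python3 -c "
from h import *
where(); print(telemetry.read_state()['finger_gap'])
s=imaging.read_camera('side');t=imaging.read_camera('top')
cv2.imwrite('pics/m4.png',np.hstack([cv2.resize(s[180:330,270:400],None,fx=3,fy=3),cv2.resize(t[170:320,230:360],None,fx=3,fy=3)]))"
```

```text
tray [   1.3 -108.9  141. ] F [ 0.07  0.78 -0.17] rot [-0.1 -0.1 -0.3] t 15.8167
-0.005001326821757394
```

View pics/m4.png

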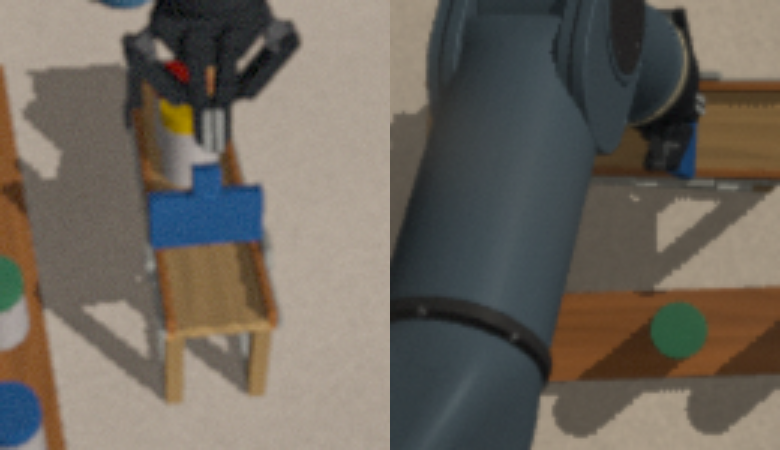

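Emit:
{"op": "play_rows", "data": {
  "deltas": [
    {"jaw": 1, "offset": [-0.2, 0, 0.2], "dr": [0, 0, 0]},
    {"jaw": 1, "offset": [0, 0, 0.35], "dr": [0, 0, 0]},
    {"jaw": 1, "offset": [0, 0, 0.21], "dr": [0, 0, 0]},
    {"jaw": 1, "offset": [0, 0, 0], "dr": [0, 0, 0]},
    {"jaw": 1, "offset": [0, 0, 0], "dr": [0, 0, 0]}
  ]
}}

```text
t: 16.33
ee_pos: [634.5, -71.4, 193.4]
tool_rot: [2.131, 2.036, -0.285]
contact_force: [-0.1, -0.6, 0.5]
finger_gap: -0.001
finger_force: 0.0
```

```bash
python3 -c "
from h import *
where()"
```

```text
tray [   1.3 -123.6   83.8] F [-0.05 -0.75  0.35] rot [ 0.  -0.1 -0.4] t 16.3333
```

Emit:
{"op": "play_rows", "data": {
  "deltas": [
    {"jaw": 1, "offset": [0.2, 0, 0], "dr": [0, 0, 0]},
    {"jaw": 1, "offset": [0.15, 0, 0], "dr": [0, 0, 0]},
    {"jaw": 1, "offset": [0.15, 0, 0], "dr": [0, 0, 0]},
    {"jaw": 1, "offset": [0.15, 0, 0], "dr": [0, 0, 0]},
    {"jaw": 1, "offset": [0.15, 0, 0], "dr": [0, 0, 0]},
    {"jaw": 1, "offset": [0.1, 0, 0], "dr": [0, 0, 0]},
    {"jaw": 1, "offset": [0.05, 0, 0], "dr": [0, 0, 0]},
    {"jaw": 1, "offset": [0, 0, 0], "dr": [0, 0, 0]}
  ]
}}

```text
t: 17.0
ee_pos: [638.7, -1.5, 175.9]
tool_rot: [2.128, 2.036, -0.281]
contact_force: [-0.9, -0.1, -0.2]
finger_gap: -0.0
finger_force: 0.0
```

```bash
python3 -c "
from h import *
where()"
```

```text
tray [  1.9 -51.5  85. ] F [-0.87 -0.07 -0.2 ] rot [-0.2 -0.1 -0.4] t 17.0
```

Emit:
{"op": "play_rows", "data": {
  "deltas": [
    {"jaw": 1, "offset": [0.06, 0, 0.01], "dr": [0, 0, 0]},
    {"jaw": 1, "offset": [0.06, 0, 0], "dr": [0, 0, 0]},
    {"jaw": 1, "offset": [0.06, 0, 0], "dr": [0, 0, 0]}
  ]
}}

```text
t: 17.25
ee_pos: [639.0, 8.4, 172.2]
tool_rot: [2.131, 2.032, -0.282]
contact_force: [0.8, -5.2, 7.1]
finger_gap: -0.004
finger_force: 3.4
```

```bash
python3 -c "
from h import *
where()"
```

```text
tray [  1.7 -40.9  84. ] F [ 1.06 -6.87  5.55] rot [-0.2 -0.2 -0.2] t 17.25
```

Emit:
{"op": "play_rows", "data": {
  "deltas": [
    {"jaw": 1, "offset": [0.06, 0, -0.003], "dr": [0, 0, 0]},
    {"jaw": 1, "offset": [0.06, 0, 0], "dr": [0, 0, 0]},
    {"jaw": 1, "offset": [0.05, 0, 0], "dr": [0, 0, 0]}
  ]
}}

```text
t: 17.5
ee_pos: [639.6, 21.0, 168.9]
tool_rot: [2.131, 2.032, -0.283]
contact_force: [1.0, -6.2, 5.6]
finger_gap: -0.001
finger_force: 3.3
```

Emit:
{"op": "play_rows", "data": {
  "deltas": [
    {"jaw": 1, "offset": [0.03, 0, 0], "dr": [0, 0, 0]},
    {"jaw": 1, "offset": [0.03, 0, 0], "dr": [0, 0, 0]}
  ]
}}

```text
t: 17.67
ee_pos: [639.8, 25.3, 167.7]
tool_rot: [2.131, 2.032, -0.282]
contact_force: [1.1, -6.6, 6.1]
finger_gap: 0.001
finger_force: 3.3
```

```bash
python3 -c "
from h import *
where()"
```

```text
tray [  1.6 -23.5  84. ] F [ 1.4  -7.85  4.18] rot [-0.1 -0.2 -0.2] t 17.6667
```

Emit:
{"op": "play_rows", "data": {
  "deltas": [
    {"jaw": 1, "offset": [0.03, 0, 0], "dr": [0, 0, 0]},
    {"jaw": 1, "offset": [0.03, 0, 0], "dr": [0, 0, 0]}
  ]
}}

```text
t: 17.83
ee_pos: [640.0, 29.4, 166.6]
tool_rot: [2.131, 2.032, -0.282]
contact_force: [0.6, -5.0, 5.2]
finger_gap: 0.003
finger_force: 3.3
```

Emit:
{"op": "play_rows", "data": {
  "deltas": [
    {"jaw": 1, "offset": [0.025, 0, 0], "dr": [0, 0, 0]},
    {"jaw": 1, "offset": [0.025, 0, 0], "dr": [0, 0, 0]}
  ]
}}

```text
t: 18.0
ee_pos: [640.1, 33.1, 165.6]
tool_rot: [2.131, 2.032, -0.283]
contact_force: [0.9, -8.1, 6.7]
finger_gap: -0.0
finger_force: 5.1
```

```bash
python3 -c "
from h import *
where()"
```

```text
tray [  1.6 -15.4  84. ] F [ 1.31 -9.54  4.33] rot [-0.1 -0.2 -0.2] t 18.0
```

Emit:
{"op": "play_rows", "data": {
  "deltas": [
    {"jaw": 1, "offset": [0.025, 0, 0], "dr": [0, 0, 0]},
    {"jaw": 1, "offset": [0, 0, 0], "dr": [0, 0, 0]}
  ]
}}

```text
t: 18.17
ee_pos: [640.2, 34.2, 165.3]
tool_rot: [2.131, 2.031, -0.283]
contact_force: [1.6, -6.6, 6.1]
finger_gap: -0.001
finger_force: 4.0
```

```bash
python3 -c "
from h import *
where(); print(telemetry.read_state()['finger_force'])"
```

```text
tray [  1.6 -14.2  84. ] F [ 1.98 -7.86  4.22] rot [-0.1 -0.2 -0.2] t 18.1667
3.994721733033657
```

Emit:
{"op": "play_rows", "data": {
  "deltas": [
    {"jaw": 1, "offset": [0.025, 0, 0], "dr": [0, 0, 0]},
    {"jaw": 1, "offset": [0.025, 0, 0], "dr": [0, 0, 0]}
  ]
}}

```text
t: 18.33
ee_pos: [640.3, 36.5, 164.7]
tool_rot: [2.131, 2.029, -0.285]
contact_force: [0.2, -11.8, 9.2]
finger_gap: -0.001
finger_force: 6.4
```

```bash
python3 -c "
from h import *
where(); print(telemetry.read_state()['finger_force'])"
```

```text
tray [  1.6 -11.9  84. ] F [  0.78 -13.7    5.81] rot [-0.1 -0.3 -0.1] t 18.3333
6.357287764549255
```

Emit:
{"op": "play_rows", "data": {
  "deltas": [
    {"jaw": 1, "offset": [-0.1, 0, 0], "dr": [0, 0, 0]},
    {"jaw": 1, "offset": [-0.25, 0, 0], "dr": [0, 0, 0]},
    {"jaw": 1, "offset": [-0.3, 0, -0.3], "dr": [0, 0, 0]},
    {"jaw": 1, "offset": [-0.4, 0, -0.4], "dr": [0, 0, 0]},
    {"jaw": 1, "offset": [-0.4, 0, -0.4], "dr": [0, 0, 0]},
    {"jaw": 1, "offset": [-0.4, 0, -0.4], "dr": [0, 0, 0]},
    {"jaw": 1, "offset": [-0.4, 0, 0], "dr": [0, 0, 0]},
    {"jaw": 1, "offset": [-0.4, 0, 0], "dr": [0, 0, 0]}
  ]
}}

```text
t: 19.0
ee_pos: [632.4, -123.6, 324.4]
tool_rot: [2.13, 2.034, -0.278]
contact_force: [0.5, 0.3, -1.0]
finger_gap: -0.003
finger_force: 0.0
```

```bash
python3 -c "
from h import *
where()
s=imaging.read_camera('side');t=imaging.read_camera('top')
cv2.imwrite('pics/m5.png',np.hstack([cv2.resize(s[180:320,300:370],None,fx=4,fy=4),cv2.resize(t[170:310,230:360],None,fx=4,fy=4)])[:,:800])"
```

```text
tray [   2.  -208.   196.7] F [ 0.48  0.62 -0.88] rot [-0.3 -0.  -0.3] t 19.0
```

View pics/m5.png

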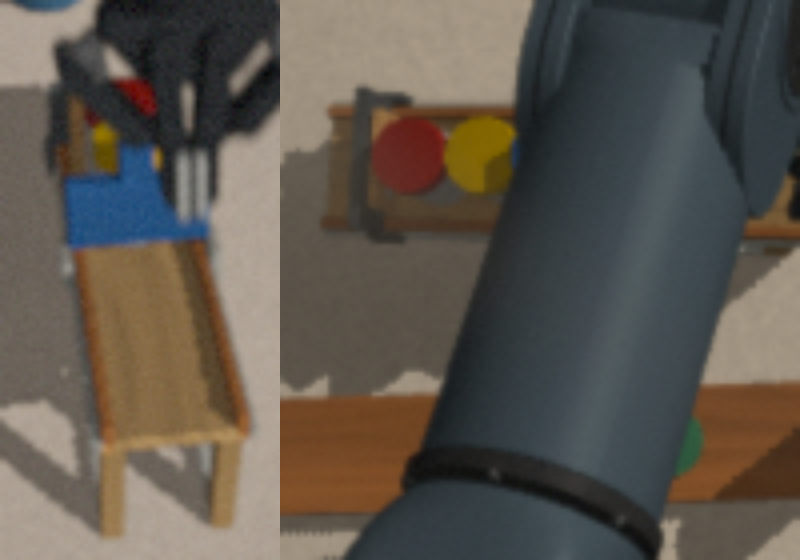

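Emit:
{"op": "play_rows", "data": {
  "deltas": [
    {"jaw": 1, "offset": [0, 0, 0], "dr": [0, 0, 0]},
    {"jaw": 1, "offset": [0, 0, 0], "dr": [0, 0, 0]},
    {"jaw": 1, "offset": [0, 0, 0], "dr": [0, 0, 0]}
  ]
}}

```text
t: 19.35
ee_pos: [632.3, -120.8, 321.1]
tool_rot: [2.131, 2.037, -0.283]
contact_force: [0.5, -0.6, -0.7]
finger_gap: 0.002
finger_force: 0.0
```

```bash
python3 -c "
from h import *
print(bot.finish_job())"
```

```text
the job is handed in; nothing more can be done
None
```

The job is handed in at 19.4 s on the robot clock: red is against the sprung back stop, yellow is against red, and the end stop was pushed to about 13.7 N in all and left in place. I estimate that leaves the tins squeezed at 4 to 6 N; I did not measure the squeeze after letting go.

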